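# Let the rollers out with the lifting lever

### The job

Press down the long end of the resting lever with the fingertips so that its short end raises the heavy flap of the roller chute, and keep it down until all three steel rollers have run out into the tray in front. Then let the lever come up again so that the flap falls shut, and move clear. Do not grip the lever or lift it out of its cradle, do not touch the flap or the rollers, and leave the tray and the tools round about where they are.

Things in the scene. Friction and masses are not known exactly. Their poses are not given: they have to be found in the camera images.
- feeder: Fixed roller chute, upright, x up the channel (away from robot), y left, z up; origin on the bench under the channel. Grey base, aluminium channel (170 x 62 mm, falls 14 degrees to its mouth at x = -60, z = 36 mm), top 115 mm. Off its -y side a grey outrigger plate, y = -62 to -310 mm, with a notched cradle at (-54, -115) mm and a low round stop. Position and heading vary.
- lever: Loose dark steel lever along the feeder's y axis, 0.1 kg. Origin: middle of its pin, which lies in the cradle's open notches, 68 mm up. At rest its frame is parallel to the feeder's. Short arm 67 mm to +y, its flat end under the flap's knob; long arm 190 mm to -y, 14 mm wide, rising 0.245 rad at rest, pad 28 (x) by 36 mm at its end. Pressed, it turns 0.49 rad about x until it meets the stop.
- lever_press (a point): Middle of the top face of the pad at the lever's long end, the place to press, 164 mm from the pin. About 113 mm above the bench at rest and 32 mm when fully down on the stop (81 mm of travel, nearly straight down). Takes about 3 to 5 N until it meets the stop. The lever comes up by itself when let go.
- flap_hinge (a joint): Opening angle of the heavy flap in rad: 0 = shut (its gate 4 mm above the channel floor, holding the rollers back); with the lever on its stop about 0.16. The rollers pass from about 0.11 upward. It falls shut by its own weight of about 1.5 kg.
- catch_tray: The grey open parts tray, 90 (x) by 150 (y) by 22 mm, walls 5 mm, loose on the bench with its rear wall under the mouth of the chute. Origin: centre of its underside. The rollers must end in it; they need about 1 s to run out once the flap is up.
- roller0_center (a point): Centre of the first (lowest) of three plain steel rollers, 20 mm across and 46 mm long, lying crosswise in the channel one behind the other behind the flap's gate.
- roller1_center (a point): Centre of the second roller.
- roller2_center (a point): Centre of the third (highest) roller.
- flap: The flap: a bright steel frame of two bars, 150 x 50 mm, about 1.5 kg, lying over the channel. Origin: its hinge at the high end of the channel; x points up the channel. Its lower end is turned down as a gate across the mouth. A rod with a 16 mm ball knob sticks out to y = -64 mm over the short end of the lever.
- roller0: The first steel roller; its origin is on its curved side and turns with it as it rolls, so use the centre point.
- roller1: The second steel roller; its origin is on its curved side and turns with it as it rolls, so use the centre point.
- roller2: The third steel roller; its origin is on its curved side and turns with it as it rolls, so use the centre point.
- screwdriver: Bystander: screwdriver with a yellow handle, 170 mm, beside the long arm; lies loose on the bench, to be left alone.
- loupe: Bystander: black eye loupe, 35 mm, behind the lever; lies loose on the bench, to be left alone.
- flux_brush: Bystander: small brush with a wooden handle, 165 mm, left of the chute; lies loose on the bench, to be left alone.
- pliers: Bystander: red-handled pliers, 128 mm, left of the chute; lies loose on the bench, to be left alone.

How it is judged (in metres and radians):
On the way:
1. the long end of the lever is pressed down by the fingers and the flap stands up by more than 0.09 rad (value of joint flap_hinge above 0.09 rad and contact force between the fingers and lever above 0.3 N), for 0.2 s.
At the end, for the whole second after the job is handed in: All three rollers lie at rest inside the tray (centres within 40 mm along x and 70 mm along y of its middle and under 26 mm above its underside), the flap is shut (under 0.02 rad), and the lever lies in its cradle (pin within 8 mm of its start) back in its raised rest position (within 0.06 rad) (x of roller0_center in the frame of catch_tray between -0.04 and 0.04 m and y of roller0_center in the frame of catch_tray between -0.07 and 0.07 m and z of each of roller0_center, roller1_center, roller2_center in the frame of catch_tray below 0.026 m and linear speed of each of roller0, roller1, roller2 below 0.03 m/s and x of roller1_center in the frame of catch_tray between -0.04 and 0.04 m and y of roller1_center in the frame of catch_tray between -0.07 and 0.07 m and x of roller2_center in the frame of catch_tray between -0.04 and 0.04 m and y of roller2_center in the frame of catch_tray between -0.07 and 0.07 m and value of joint flap_hinge below 0.02 rad and distance of lever from where it was at the start of the episode below 0.008 m and angle between lever's own z axis and vertical below 0.06 rad); the robot touches nothing.
It fails at once if the lever's pin leaves its cradle (moved more than 12 mm) (distance of lever from where it was at the start of the episode above 0.012 m).
It fails at once if the lever is gripped or rammed (more than 40 N) (contact force between the fingers and lever above 40 N).
It fails at once if the robot touches the flap or a roller (contact force between any of the fingers, the arm and roller0 above 0.5 N or contact force between any of the fingers, the arm and roller1 above 0.5 N or contact force between any of the fingers, the arm and roller2 above 0.5 N or contact force between any of the fingers, the arm and flap above 0.5 N).
It fails at once if the tray is shifted by more than 30 mm (distance of catch_tray from where it was at the start of the episode above 0.03 m).
It fails at once if a tool lying round about is moved by more than 20 mm (distance of any of screwdriver, loupe, flux_brush, pliers from where it was at the start of the episode above 0.02 m).
It also fails if it takes over 35 s, if anything falls off the work surface, if the arm or the gripper's body presses on something with over 40 N, if the wrist force passes 120 N, or if a joint passes its speed limit or range.

### The arm

A 6-joint arm with a two-finger parallel gripper is mounted at the origin on a cart in front of the work surface, level with it; the furniture and walls round the work are solid. World frame = base frame: x ahead of the robot, y to its left, z up, the work surface at z = 0. Lengths are in m, angles in degrees, forces in N, time in s.
With the tool pointing down it reaches from about 0.275 to 0.725 m from the base axis. Payload 15.9 kg.
Tool frame: the origin (TCP) lies at the very end of the fingers, on their centre line; the grasp point (between the pads) lies 19 mm behind it; z points along the fingers, y is the direction in which the jaws open and shut (so a half turn about z gives the same grasp; the last joint's range is limited). The gripper opens to 85 mm and grips with 20 to 120 N. Pads are 22 mm wide; open, the fingers measure 114 mm over their backs; the gripper's body (76 mm by 85 mm) begins 54 mm behind the grasp point. The pads swing forward as they close: fully open they stand 13 mm farther back than shut.
Start: joints at [-70.13, 12.198, -1.971, 75.831, 0, 90], TCP at [0.17, -0.47, 0.231] pointing down, gripper open.
Joint ranges: [-170.91, 170.91], [-42.67, 98.43], [-65.05, 77.54], [-120.47, 116.71], [-90, 82.35], [-180, 180]. Speed limits (degrees/s): [108.29, 108.29, 136.94, 147.25, 180, 180].

### API

Orientations are given as a 3x3 rotation matrix whose columns are the frame's x, y, z axes.
In Python, from bench import env, viewer gives the robot as it stands.
- The arm moves only by the shell command python3 -m creep 'ROWS' [FORCE]. ROWS is JSON, a list of rows, each an object of numbers: "dx", "dy", "dz": the shift along the tool's x, y, z in cm; "yaw": the turn about the tool's z in degrees; "fingers": the opening, from 0 (shut) to 1 (fully open). A call has 1 to 20 rows; each row shifts and turns the pose as measured when the row begins, along the tool's axes as they then stand; what a row does not reach is not made up. A row lasts 1/10 s, in which the tool goes at most 50 mm and 8.59 degrees, less where a joint would pass 70% of its speed; a pose out of reach is approached as far as the arm can. A call with a gripper value outside its range is refused whole. The fingers move at their own pace and stop on an object; FORCE is the grip in N (left out, the last holds). Time passes only in rows, so rows that do not move let the fingers close. It gives the time, the measured TCP pose, the force and the opening at its end, in the units of the state.
- env.sense(): the state, without advancing time (a new reading comes with each control period).
- viewer.read_camera(name): name is "scene" or "top"; returns a dict with "pixels" (420x560x3 uint8, red, green, blue), "intrinsics" (3x3 intrinsics, pixels), "rvec" (rotation vector, rad) and "tvec" (3), from world to camera coordinates, as OpenCV has them. Camera axes: x right, y down, z forward; pixel columns grow to the right and rows downward; lengths in m; the calibration is good to about 2 mm. A picture is of the moment at which its call begins. There is no depth.
- env.hand_in(): hands the job in, once; it reports no verdict.
The state is a dict: "time_s": time; "joint_pos": joint angles; "qvel": joint speeds; "joint_efforts": joint torques, N m; "eef_pos": TCP position; "eef_rot": TCP orientation; "ft_force": force on the tool from outside, world axes, zero at the start; "torque": the same for the moment, N m; "width": opening from 0.0 (shut) to 1.0 (fully open).
Only numpy, scipy, OpenCV 4.12 (cv2) and the standard library are available. Lean on these libraries where they do the work, as an engineer would, in place of code of your own. Each camera call takes 0.05 s, during which the arm holds its last target. There are 200 camera calls.

## Working session

There is one attempt and no reset: what is moved stays moved. The work goes in short steps, Python scripts to look and compute and a shell command to move; the robot and the scene stay as the last step left them, time stands still between calls to the robot, and variables do not carry over. Pictures are saved under pics/ and viewed, about 8 in all and at most 12, crops included, and the job is handed in when it is done.

```bash
mkdir -p pics; cat > h.py <<'E'
import numpy as np, cv2
from bench import env, viewer
def cam(n):
    c=viewer.read_camera(n); R=cv2.Rodrigues(np.array(c["rvec"],float))[0]
    return c["pixels"],np.array(c["intrinsics"],float),R,np.array(c["tvec"],float).ravel()
def onplane(u,v,z,K,R,t):
    d=R.T@np.linalg.solve(K,[u,v,1.]); o=-R.T@t
    return o+d*(z-o[2])/d[2]
def proj(p,K,R,t):
    q=K@(R@np.array(p)+t); return q[:2]/q[2]
E
python3 - <<'E'
from h import *
s=env.sense(); print(s)
for n in("top","scene"):
    im,K,R,t=cam(n); cv2.imwrite(f"pics/{n}0.png",cv2.resize(im[:,:,::-1],(784,588),interpolation=cv2.INTER_CUBIC)); print(n,-R.T@t,K[0,0]); np.savez(f"{n}0.npz",im=im,K=K,R=R,t=t)
E
```

```text
{'time_s': 0.0, 'joint_pos': array([-7.01292732e+01,  1.22257334e+01, -2.00891685e+00,  7.58323811e+01,
        3.58615977e-04,  8.99980477e+01]), 'qvel': array([ 0.10795713, -0.03705081, -0.06886602, -0.06419044,  0.04831734,
       -0.00017908]), 'joint_efforts': array([ 1.34571073e-03, -6.86168146e+01,  4.87116516e+01,  1.79980957e-02,
        1.35515702e-04,  1.37667337e-05]), 'eef_pos': array([ 0.16983088, -0.46989679,  0.23080338]), 'eef_rot': array([[ 9.40450329e-01,  3.39930911e-01, -3.91767345e-04],
       [ 3.39931137e-01, -9.40449683e-01,  1.10238978e-03],
       [ 6.29888818e-06, -1.16991676e-03, -9.99999316e-01]]), 'ft_force': array([-0.27064649,  0.38560652, -0.10877751]), 'torque': array([ 0.01822442, -0.02770151,  0.07325948]), 'width': 0.9982153939069167}
top [0.36515431 0.08766495 1.0059591 ] 404.49325130185565
scene [-0.13040769  0.74588365  0.493527  ] 405.14519574282576
```

View pics/top0.png

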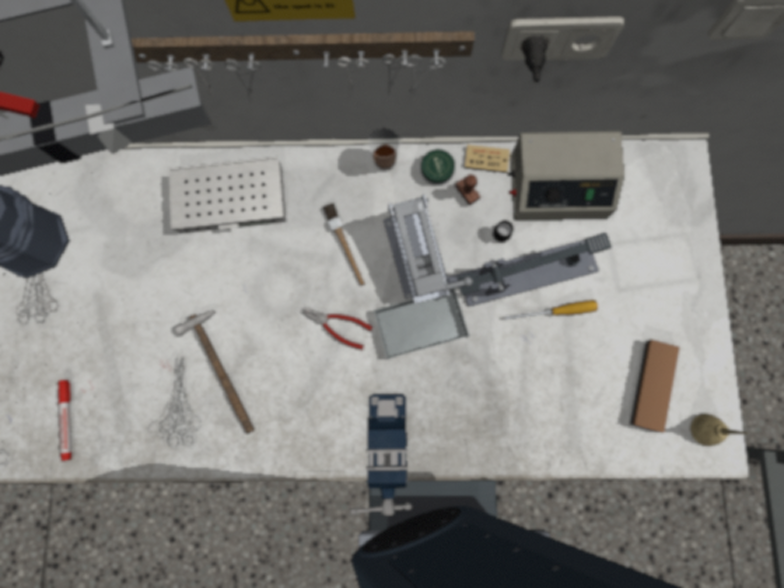

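View pics/scene0.png

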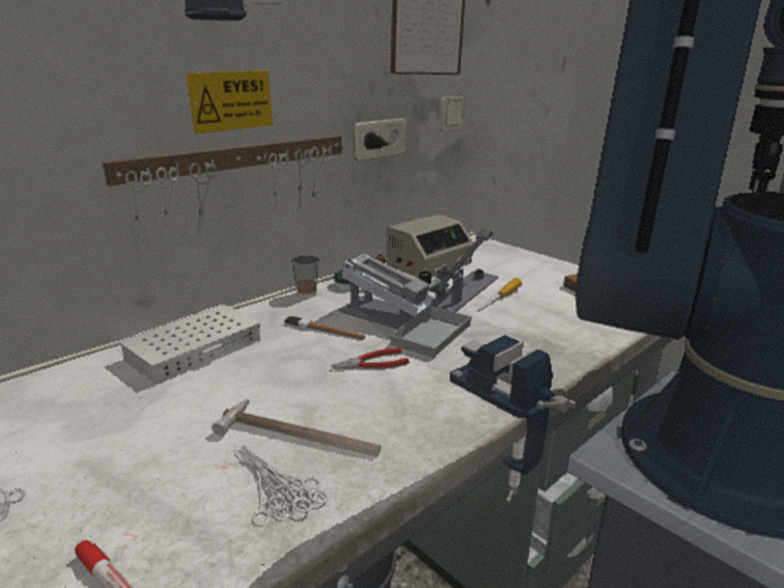

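Top view: the lever pad is at about (597,243) in the enlarged picture, the tray at (420,325), the chute mouth at (432,290), and the beige power supply box just behind the pad at (568,180). Scene view: the pad shows at about (485,236).

```bash
python3 - <<'E'
from h import *
T=np.load("top0.npz");S=np.load("scene0.npz")
a=[(T[k]) for k in"KRt"];b=[S[k] for k in"KRt"]
f=lambda u,v,z:onplane(u/1.4,v/1.4,z,*a).round(3)
print("pad",f(597,243,.113)); print("tray corners",[f(*p,.022) for p in((370,312),(457,294),(467,335),(382,356))])
print("plate",[f(*p,.006) for p in((458,285),(588,250),(598,270),(470,303))])
print("box front top",[f(*p,.1) for p in((527,180),(617,180),(527,210),(617,213))], "screwdriver",f(598,306,.01),f(500,318,.01),"loupe",f(503,230,.03))
P=[np.c_[c[1],c[2]] for c in(a,b)]
X=cv2.triangulatePoints(a[0]@P[0],b[0]@P[1],np.array([[597/1.4],[243/1.4]]),np.array([[485/1.4],[236/1.4]])).ravel();print("tri pad",X[:3]/X[3])
for n,x0,y0,x1,y1,k,D in(("t",300,120,460,240,5,T),("s",230,140,370,260,5.5,S)):
    c=D["im"][y0:y1,x0:x1,::-1]; cv2.imwrite(f"pics/crop_{n}.png",cv2.resize(c,None,fx=5,fy=5,interpolation=cv2.INTER_CUBIC))
E
```

```text
pad [ 0.615 -0.236  0.113]
tray corners [array([0.521, 0.138, 0.022]), array([ 0.551, -0.016,  0.022]), array([ 0.479, -0.031,  0.022]), array([0.444, 0.117, 0.022])]
plate [array([ 0.571, -0.02 ,  0.006]), array([ 0.633, -0.257,  0.006]), array([ 0.595, -0.272,  0.006]), array([ 0.538, -0.04 ,  0.006])]
box front top [array([ 0.731, -0.132,  0.1  ]), array([ 0.728, -0.282,  0.1  ]), array([ 0.678, -0.129,  0.1  ]), array([ 0.67 , -0.277,  0.1  ])] screwdriver [ 0.529 -0.266  0.01 ] [ 0.509 -0.092  0.01 ] loupe [ 0.665 -0.101  0.03 ]
tri pad [ 0.61631937 -0.24009765  0.10375346]
```

View pics/crop_t.png

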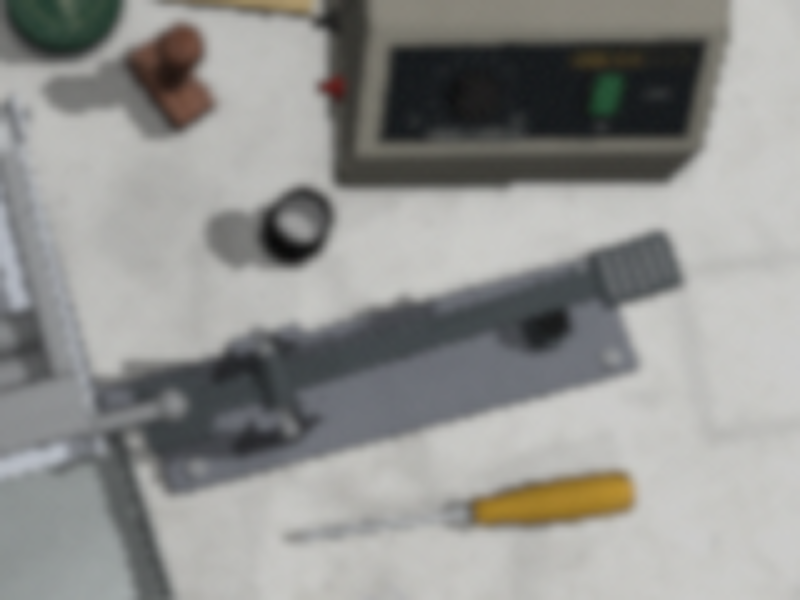

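View pics/crop_s.png

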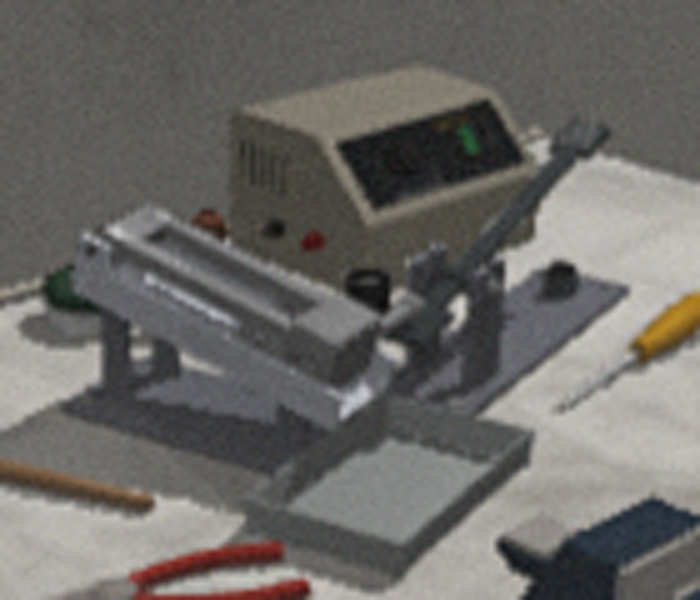

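```bash
python3 -m creep '[{"dx":3,"dy":-0.4,"fingers":0},{"dx":4,"dy":-0.6,"fingers":0},{"dx":4,"dy":-0.6,"fingers":0},{"dx":4,"dy":-0.6,"fingers":0},{"dx":4,"dy":-0.6,"fingers":0},{"dx":4,"dy":-0.6,"fingers":0},{"dx":4,"dy":-0.6,"fingers":0},{"dx":4,"dy":-0.6,"fingers":0},{"dx":4,"dy":-0.6,"fingers":0},{"dx":4,"dy":-0.6,"fingers":0},{"dx":3,"dy":-0.4,"fingers":0},{"fingers":0},{"fingers":0}]' 20
python3 - <<'E'
from h import *
T=np.load("top0.npz");S=np.load("scene0.npz")
a=[(T[k]) for k in"KRt"];b=[S[k] for k in"KRt"]
P=[np.c_[c[1],c[2]] for c in(a,b)]
X=cv2.triangulatePoints(a[0]@P[0],b[0]@P[1],np.array([[371.],[151.]]),np.array([[304.4],[183.]])).ravel();print("box corner",X[:3]/X[3])
print("box foot",onplane(300+340/5,120+184/5,0,*a),onplane(300+670/5,120+181/5,0,*a),"pad",onplane(428,173.4,.113,*a))
for y in (44,):
    print("panel top if z=.1",onplane(300+390/5,120+y/5,.11,*a))
E
```

```text
box corner [ 0.6865603  -0.12516154  0.06408863]
box foot [ 0.69424621 -0.12999425  0.        ] [ 0.69318229 -0.29961361  0.        ] pad [ 0.61576717 -0.23920116  0.113     ]
panel top if z=.1 [ 0.72616172 -0.13300064  0.11      ]schema error: expected keys dx, dy, dz, yaw, fingers
```

```bash
python3 -m creep '[{"dx":3,"dy":-0.4,"dz":0,"yaw":0,"fingers":0},{"dx":4,"dy":-0.6,"dz":0,"yaw":0,"fingers":0},{"dx":4,"dy":-0.6,"dz":0,"yaw":0,"fingers":0},{"dx":4,"dy":-0.6,"dz":0,"yaw":0,"fingers":0},{"dx":4,"dy":-0.6,"dz":0,"yaw":0,"fingers":0},{"dx":4,"dy":-0.6,"dz":0,"yaw":0,"fingers":0},{"dx":4,"dy":-0.6,"dz":0,"yaw":0,"fingers":0},{"dx":4,"dy":-0.6,"dz":0,"yaw":0,"fingers":0},{"dx":4,"dy":-0.6,"dz":0,"yaw":0,"fingers":0},{"dx":4,"dy":-0.6,"dz":0,"yaw":0,"fingers":0},{"dx":3,"dy":-0.4,"dz":0,"yaw":0,"fingers":0},{"dx":0,"dy":0,"dz":0,"yaw":0,"fingers":0}]' 20
```

```text
time_s: 1.3
eef_pos: [0.5566, -0.2593, 0.2259]
eef_rot: [[0.942, 0.336, -0.006], [0.336, -0.942, 0.005], [-0.004, -0.007, -1.0]]
ft_force: [0.1, -0.7, 0.1]
width: 0.001
```

```bash
python3 -m creep '[{"dx":2.5,"dy":0,"dz":0,"yaw":0,"fingers":0},{"dx":2.5,"dy":0,"dz":1,"yaw":0,"fingers":0},{"dx":1.5,"dy":0,"dz":2,"yaw":0,"fingers":0},{"dx":0,"dy":0,"dz":3,"yaw":0,"fingers":0},{"dx":0,"dy":0,"dz":1.5,"yaw":0,"fingers":0},{"dx":0,"dy":0,"dz":0,"yaw":0,"fingers":0}]'
python3 - <<'E'
from h import *
out=[]
s=env.sense();print(s["eef_pos"])
for n,x0,y0 in(("top",360,110),("scene",270,110)):
    im,K,R,t=cam(n); print(n,"tip",proj(s["eef_pos"],K,R,t).round(1),"pad",proj([.615,-.238,.113],K,R,t).round(1))
    out.append(cv2.resize(im[y0:y0+120,x0:x0+80,::-1],None,fx=5,fy=5,interpolation=cv2.INTER_CUBIC))
cv2.imwrite("pics/close.png",np.hstack(out))
E
```

```text
time_s: 1.9
eef_pos: [0.618, -0.2366, 0.1462]
eef_rot: [[0.942, 0.337, -0.009], [0.337, -0.942, 0.006], [-0.007, -0.008, -1.0]]
ft_force: [-1.0, 0.1, 0.2]
width: 0.002
[ 0.61797147 -0.23662008  0.14619025]
top tip [432.  168.3] pad [427.5 173.7]
scene tip [345.7 155.5] pad [345.9 165.9]
```

View pics/close.png

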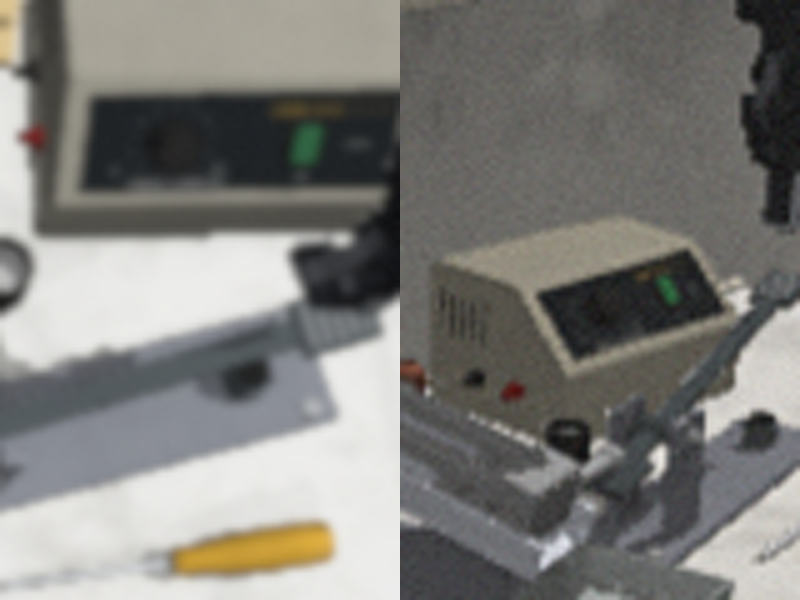

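The picture (top left, scene right) shows the shut fingertips over the pad in both views: tip at about (346,154) in the scene image and pad at (346,166), which agrees with the projections. Next I press down in steps.

```bash
python3 -m creep '[{"dx":-0.3,"dy":0,"dz":1,"yaw":0,"fingers":0},{"dx":0,"dy":0,"dz":1,"yaw":0,"fingers":0},{"dx":0,"dy":0,"dz":0.7,"yaw":0,"fingers":0},{"dx":0,"dy":0,"dz":0.7,"yaw":0,"fingers":0},{"dx":0,"dy":0,"dz":1,"yaw":0,"fingers":0}]'
```

```text
time_s: 2.5
eef_pos: [0.617, -0.2397, 0.1058]
eef_rot: [[0.942, 0.336, -0.0], [0.336, -0.942, 0.002], [0.0, -0.002, -1.0]]
ft_force: [1.2, -1.3, 4.5]
width: 0.001
```

Contact: 4.5 N, as expected. Pressing on.

```bash
python3 -m creep '[{"dx":0,"dy":0,"dz":1,"yaw":0,"fingers":0},{"dx":0,"dy":0,"dz":1,"yaw":0,"fingers":0},{"dx":0,"dy":0,"dz":1,"yaw":0,"fingers":0},{"dx":0,"dy":0,"dz":1,"yaw":0,"fingers":0},{"dx":0,"dy":0,"dz":0.7,"yaw":0,"fingers":0},{"dx":0,"dy":0,"dz":0.6,"yaw":0,"fingers":0},{"dx":0,"dy":0,"dz":0.4,"yaw":0,"fingers":0},{"dx":0,"dy":0,"dz":0,"yaw":0,"fingers":0}]'
```

```text
time_s: 3.3
eef_pos: [0.6172, -0.2388, 0.0428]
eef_rot: [[0.942, 0.336, -0.0], [0.336, -0.942, 0.003], [0.001, -0.003, -1.0]]
ft_force: [0.7, -0.3, 4.6]
width: -0.001
```

```bash
python3 -m creep '[{"dx":0,"dy":0,"dz":0.3,"yaw":0,"fingers":0},{"dx":0,"dy":0,"dz":0.2,"yaw":0,"fingers":0},{"dx":0,"dy":0,"dz":0,"yaw":0,"fingers":0},{"dx":0,"dy":0,"dz":0,"yaw":0,"fingers":0},{"dx":0,"dy":0,"dz":0,"yaw":0,"fingers":0},{"dx":0,"dy":0,"dz":0,"yaw":0,"fingers":0},{"dx":0,"dy":0,"dz":0,"yaw":0,"fingers":0},{"dx":0,"dy":0,"dz":0,"yaw":0,"fingers":0},{"dx":0,"dy":0,"dz":0,"yaw":0,"fingers":0},{"dx":0,"dy":0,"dz":0,"yaw":0,"fingers":0},{"dx":0,"dy":0,"dz":0,"yaw":0,"fingers":0},{"dx":0,"dy":0,"dz":0,"yaw":0,"fingers":0},{"dx":0,"dy":0,"dz":0,"yaw":0,"fingers":0},{"dx":0,"dy":0,"dz":0,"yaw":0,"fingers":0},{"dx":0,"dy":0,"dz":0,"yaw":0,"fingers":0}]'
python3 - <<'E'
from h import *
out=[]
for n,x0,y0 in(("top",260,150),("scene",250,160)):
    im,K,R,t=cam(n)
    out.append(cv2.resize(im[y0:y0+120,x0:x0+80,::-1],None,fx=5,fy=5,interpolation=cv2.INTER_CUBIC))
cv2.imwrite("pics/held.png",np.hstack(out))
E
```

```text
time_s: 4.8
eef_pos: [0.6174, -0.2386, 0.0391]
eef_rot: [[0.942, 0.336, 0.001], [0.336, -0.942, 0.003], [0.002, -0.003, -1.0]]
ft_force: [-0.3, 0.2, 4.5]
width: -0.001
```

View pics/held.png

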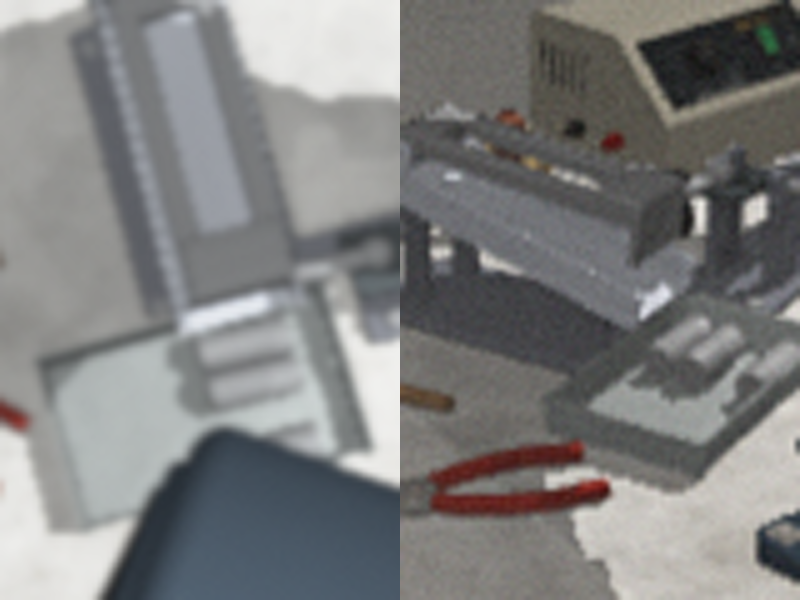

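All three rollers lie in the tray, at about (250,345), (255,385) and (295,432) in the top half, and the channel is empty. I'll let the lever rise gently and move clear.

```bash
python3 -m creep '[{"dx":0,"dy":0,"dz":-1,"yaw":0,"fingers":0},{"dx":0,"dy":0,"dz":-1,"yaw":0,"fingers":0},{"dx":0,"dy":0,"dz":-1,"yaw":0,"fingers":0},{"dx":0,"dy":0,"dz":-1,"yaw":0,"fingers":0},{"dx":0,"dy":0,"dz":-1,"yaw":0,"fingers":0},{"dx":0,"dy":0,"dz":-1,"yaw":0,"fingers":0},{"dx":0,"dy":0,"dz":-1,"yaw":0,"fingers":0},{"dx":0,"dy":0,"dz":-1,"yaw":0,"fingers":0},{"dx":0,"dy":0,"dz":-1,"yaw":0,"fingers":0},{"dx":0,"dy":0,"dz":-2,"yaw":0,"fingers":0},{"dx":0,"dy":0,"dz":-3,"yaw":0,"fingers":0},{"dx":0,"dy":0,"dz":-3,"yaw":0,"fingers":0},{"dx":0,"dy":0,"dz":-3,"yaw":0,"fingers":0},{"dx":-3,"dy":0.5,"dz":0,"yaw":0,"fingers":0},{"dx":-4,"dy":0.6,"dz":0,"yaw":0,"fingers":0},{"dx":-4,"dy":0.6,"dz":0,"yaw":0,"fingers":0},{"dx":-4,"dy":0.6,"dz":0,"yaw":0,"fingers":0},{"dx":-4,"dy":0.6,"dz":0,"yaw":0,"fingers":0},{"dx":-3,"dy":0.5,"dz":0,"yaw":0,"fingers":0},{"dx":0,"dy":0,"dz":0,"yaw":0,"fingers":0}]'
python3 - <<'E'
from h import *
out=[]
for n,x0,y0,w in(("top",255,130,190),("scene",230,140,150)):
    im,K,R,t=cam(n)
    c=im[y0:y0+130,x0:x0+w,::-1]; out.append(cv2.resize(c,(400,int(130*400/w)),interpolation=cv2.INTER_CUBIC)[:270])
    o=np.load(n+"0.npz")["im"].astype(int); d=np.abs(o-im).max(2)[y0:y0+130,x0:x0+w]
    out[-1]=np.vstack([out[-1],cv2.resize(cv2.cvtColor((d*3).clip(0,255).astype(np.uint8),cv2.COLOR_GRAY2BGR),(400,270))])
    out[-1]=cv2.resize(out[-1],(400,560))
cv2.imwrite("pics/end.png",np.hstack(out))
E
```

```text
time_s: 6.9
eef_pos: [0.4157, -0.349, 0.2568]
eef_rot: [[0.941, 0.338, 0.004], [0.339, -0.941, -0.001], [0.004, 0.003, -1.0]]
ft_force: [0.7, -1.1, 1.1]
width: -0.002
```

View pics/end.png

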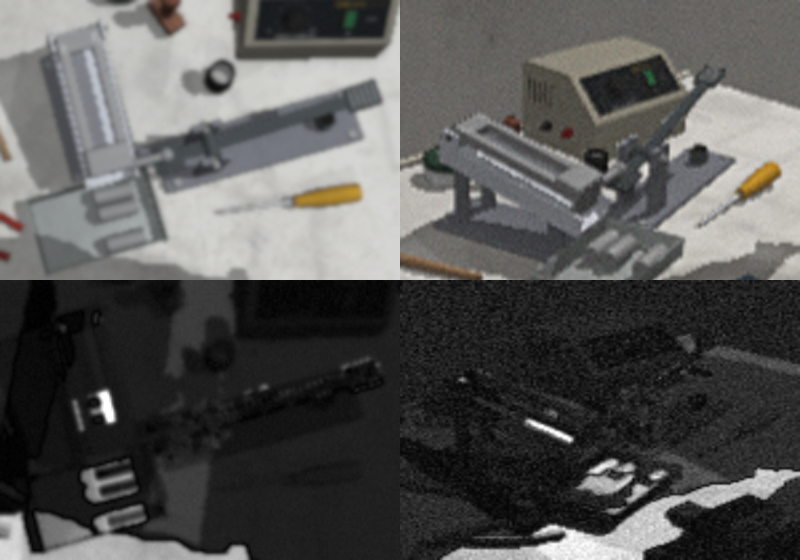

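The end picture shows three rollers flat in the tray. The flap and lever are back where they were at the start, with almost no difference from the first picture. The screwdriver and loupe have not moved, and the arm is clear.

```bash
python3 -c "
from h import *
print(env.hand_in())"
```

```text
the job is handed in; nothing more can be done
None
```

I pressed the lever's pad down with the shut fingertips and held it until all three rollers had run into the tray. I then let the lever rise gently, moved clear and handed in at about 7 s. No verdict was reported.

- **Press:** it took about 4.5 N, with the fingertips at 39 mm above the bench. That is just above the stop, with about 90% of the travel used. I could not read the flap angle directly, but the rollers ran out, so it was open far enough.
- **Final pictures:** in both views the three rollers lie flat in the tray. Compared with the first pictures, the flap and lever are back in place, with only faint differences along the lever's edges. The tray, screwdriver and loupe had not visibly moved.
- **Less certain:** the pliers and brush were only partly in the last comparison, but the arm never went near them. I judged the rollers' rest and their place in the tray by eye.
- **Failed or disagreed:** my first move command was refused for missing keys, and nothing moved. The two-camera estimate of the pad height was 104 mm against the 113 mm given. I used the given height, and the contact at about 106–113 mm fitted.

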